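# Catch the colour trolley on the gravity rail

### The job

Draw the orange gate bolt back fully so that the trolley with the tall bottle starts down the rail by itself, and let it run untouched until its red peg has passed the blue halfway line. Then catch it by the red peg while it is rolling, so gently that the bottle does not rock or slide, bring it to rest with the front of the peg at the yellow pointer and well short of the rail's end, keep it there with the fingers for two seconds and finish while still holding it. Leave the jar, bowl and tin alone.

Things in the scene. Friction and masses are not known exactly. Their poses are not given: they have to be found in the camera images.
- rail: fixed inclined steel rail, 800 mm long, 90 mm wide; origin on the table under its middle; -y axis level, pointing DOWNHILL along the rail; x across (the bolt lies on the -x side, facing the robot, the pointer on the +x side). It falls 2.6 degrees along -y; its top is 70 mm above the table at y = 0
- trolley (a joint): travel of the trolley down the rail in m: 0 at the start, leaning on the gate bolt; 0.20 when the front of its red peg passes the halfway line; 0.56 at the rail's end. Nominal mass 0.6 kg (0.5 to 0.75) plus the bottle's 0.2 kg, friction 0.08 N, drag 1.0 N per m/s: it starts at about 0.35 m/s2, tends to 0.23 to 0.34 m/s and reaches the halfway line in about 1.2 to 1.6 s
- peg (a point): middle of the front (downhill) face of the red peg, 20 mm below the peg's top. Peg: 16 mm along the rail, 26 mm across, 55 mm tall, on a narrow drawbar 34 mm ahead of the white deck (130 x 90 mm, level). At travel s this point lies at rail y = 0.135 - s, x = 0, 148 mm above the table at s = 0, falling 45 mm per m of travel
- halfway (a point): blue line painted across the rail, at rail y = -0.065
- bolt (a joint): how far the gate bolt is drawn back, in m: 0 shut, 0.045 fully drawn (the rail's -x direction); the trolley is freed from about 0.025. It slides stiffly (about 1.5 N) and stays where it is left
- bolt_knob (a point): centre of the top of the bolt's upright orange knob, 20 mm diameter, 50 mm tall, top 141 mm above the table. It is drawn along rail -x, towards the robot. On its rail side are 35 mm free for fingers above a grey guide plate whose top is 24 mm below the knob's top
- pointer: fixed stand beside the rail with a yellow pointer (top 96 mm above the table) at the stopping place; origin on the rail's centre line at table level, axes like the rail's (-y downhill). The trolley is on its mark when peg has the same rail y as this origin: travel = 0.135 - rail y of this origin, somewhere in 0.40 to 0.48
- bottle: tall closed green bottle, white cap, 32 mm diameter, 155 mm high, 0.2 kg, standing loose on the deck about 135 mm behind the front of the peg; origin at the centre of its underside, z up. It tips easily: a sudden change of speed of 0.15 m/s rocks it
- deck (a point): point on top of the trolley's deck on which the bottle stands (within 15 mm)
- jar: bystander: jar, 72 mm diameter, 100 mm high, origin under its centre
- bowl: bystander: open bowl, 100 mm diameter, 50 mm high, origin under its centre
- tin: bystander: tin, 74 mm diameter, 75 mm high, origin under its centre
There are look-alikes about, which are no part of the job. There is more than one size of the bottle; the job needs the middle-sized.

How it is judged:
On the way, in this order (a step that is already met when the one before it is completed fails the run):
1. the gate bolt is drawn back (value of joint bolt above 0.03 m), for 0.1 s.
2. the trolley rolls past the halfway line by itself, untouched (value of joint trolley above 0.18 m and velocity of joint trolley above 0.1 m/s and contact force between each of the fingers, the arm and trolley below 0.05 N), for 0.05 s.
3. the trolley is kept at rest on the slope with its peg at the pointer, bottle upright (y of peg in the frame of pointer between -0.02 and 0.02 m and velocity of joint trolley between -0.02 and 0.02 m/s and angle between bottle's own z axis and vertical below 0.1 rad and distance between bottle and deck below 0.035 m), for 1.5 s.
At the end, for the whole second after the job is handed in: the fingers hold the trolley at rest (under 20 mm/s) with the front of the red peg within 20 mm of the pointer along the rail, the bolt drawn at least 30 mm, the bottle upright within 0.1 rad and still on its place on the deck (within 35 mm of deck) (all of step 3 and contact force between the fingers and trolley above 0.04 N and value of joint bolt above 0.03 m and value of joint trolley below 0.53 m); the arm keeps its last pose, push and grip.
It fails at once if the bottle rocks (more than 0.1 rad) - the trolley was stopped too hard (angle between bottle's own z axis and vertical above 0.1 rad).
It fails at once if the bottle slides or falls off its place on the deck (distance between bottle and deck above 0.035 m).
It fails at once if the robot touches the trolley before the halfway line (value of joint trolley below 0.2 m and contact force between any of the fingers, the arm and trolley above 0.5 N).
It fails at once if the trolley runs into the rail's end (value of joint trolley above 0.545 m).
It fails at once if a bystander is disturbed (moved more than 30 mm) (distance of any of jar, bowl, tin from where it was at the start of the episode above 0.03 m).
It also fails if it takes over 35 s, if anything falls off the work surface, if the arm or the gripper's body presses on something with over 40 N, if the wrist force passes 120 N, or if a joint passes its speed limit or range.

### The arm

A 6-joint arm with a two-finger parallel gripper is mounted at the origin on the work surface. World frame = base frame: x ahead of the robot, y to its left, z up, the work surface at z = 0. Lengths are in m, angles in rad, forces in N, time in s.
With the tool pointing down it reaches from about 0.275 to 0.875 m from the base axis. Payload 12.5 kg.
Tool frame: the origin (TCP) lies between the finger pads; the fingertips stand 11 mm ahead of it and the grasp point (between the pads) lies 8 mm behind it; z points along the fingers, y is the line along which they close (so a half turn about z gives the same grasp; the last joint's range is limited). The gripper opens to 85 mm and grips with 20 to 120 N. Pads are 22 mm wide; open, the fingers measure 114 mm over their backs; the gripper's body (76 mm by 85 mm) begins 54 mm behind the grasp point. The pads swing forward as they close: fully open they stand 13 mm farther back than shut.
Start: joints at [-1.427, 0.351, 1.652, -0, 1.139, -0.085], TCP at [0.125, -0.536, 0.242] pointing down, gripper open.
Joint ranges: [-2.75, 2.75], [-0.79, 2.1], [0.01, 2.65], [-1.57, 4.71], [0.07, 3.14], [-2.87, 2.87]. Speed limits (rad/s): [2.22, 2.22, 2.79, 3.14, 3.14, 3.14].

### API

Orientations are given as a rotation vector (axis times angle).
In Python, from bench import bot gives the robot as it stands. The module is installed in compiled form; this text tells all that it offers.
- The arm moves only by the tool play_rows, never from a script. Its arguments are lists of equal length, an entry for each row: "translation": the shift along the tool's x, y, z in mm, a list of three; "turn": the turn about the tool's z in rad; "jaw": the closure, from 0 (fully open) to 1 (shut). A call has 1 to 20 rows; each row shifts and turns the commanded pose from where the row before left it, along the tool's axes as they then stand; what a row does not reach is not made up. A row lasts 1/8 s, in which the tool goes at most 62.5 mm and 10.7 degrees, less where a joint would pass 70% of its speed; a pose out of reach is approached as far as the arm can. A call with a gripper value outside its range is refused whole. The fingers move at their own pace and stop on an object; "force" is the grip in N (left out, the last holds). Time passes only in rows, so rows that do not move let the fingers close. It gives the time, the measured TCP pose, the force, the opening and the grip force at its end, in the units of the state.
- bot.get_obs(): the state, without advancing time (a new reading comes with each control period).
- bot.grab_frame(name): name is "scene" or "top" or "wrist"; returns a dict with "frame" (480x640x3 uint8, red, green, blue), "intrinsics" (3x3 intrinsics, pixels), "k1" (the pictures are not rectified: a ray, as slopes to the right and down, at radius r is drawn at 1 + k1 r^2 times it, then the intrinsics apply), "R" (3x3) and "t" (3): a world point X has camera coordinates R X + t; the wrist camera has in their place "T_tool_cam" (4x4, takes a point from camera to tool coordinates, whose origin is the TCP and whose axes are the flange's). Camera axes: x right, y down, z forward; pixel columns grow to the right and rows downward; lengths in m; the calibration is good to about 2 mm. A picture is of the moment at which its call begins: read the wrist's pose just before it. There is no depth.
- bot.job_done(): hands the job in; it is judged then, once.
Trained networks look in a picture, given as the dict that the camera call returned (one of the last four; its "shot" number tells which), for a name from the list of things; names that differ only in an ending like _2 or _b are one class to them, and where a whole thing is asked for, a point or a joint stands for the part that bears it (a point fixed in the world has none). Each returns a list of dicts, best first, with "score" (0 to 1); they miss things now and then, are a little off and sometimes report something else, mostly with a low value. They report only what shows in the picture. A call takes as long as a camera call. They do not tell look-alikes from the thing itself.
- bot.recognise(name, picture): "at" ([x, y, z] in m, in world coordinates, good to about 4 mm: the middle of the surface that is visible of it).
- bot.place_of(name, picture): "at" ([x, y, z] in m, in world coordinates, good to about 4 mm: a listed point, or the origin of a listed thing).
The state is a dict: "time": time; "joints": joint angles; "dq": joint speeds; "effort": joint torques, N m; "tool_pos": TCP position; "ee_rot": TCP orientation; "force": force on the tool from outside, world axes, zero at the start; "moment": the same for the moment, N m; "grip_width": finger opening in m; "grip_force": force on a finger pad.
Only numpy, scipy, OpenCV 4.12 (cv2) and the standard library are available. Lean on these libraries where they do the work, as an engineer would, in place of code of your own. Each camera call takes 0.05 s, during which the arm holds its last target. There are 200 camera calls.

## Working session

There is one attempt and no reset: what is moved stays moved. The work goes in short steps, Python scripts to look and compute and a tool call to move; the robot and the scene stay as the last step left them, time stands still between calls to the robot, and variables do not carry over. Pictures are saved under pics/ and viewed, at most 10 in all, crops included, and the job is handed in when it is done.

Besides the shell and the picture viewer there is one more tool, called as name([rows], argument=value, ...), one row to a line, values as JSON. play_rows: Moves the arm, as the interface text tells. Its arguments: {"type":"object","properties":{"translation":{"type":"array"},"turn":{"type":"array"},"jaw":{"type":"array"},"force":{"type":"number"}},"required":["translation","turn","jaw"]}

```bash
mkdir -p pics
python3 - <<'E'
from bench import bot
import cv2
o=bot.get_obs(); print(o['time'],o['tool_pos'],o['ee_rot'],o['force'],o['grip_width'])
for n in ("scene","top"):
    f=bot.grab_frame(n); cv2.imwrite(f"pics/{n}.png",f["frame"][:,:,::-1])
    for k in ("rail","peg","halfway","bolt_knob","pointer","bottle","deck","jar","bowl","tin"):
        print(n,k,[([round(float(v),3) for v in d["at"]],round(d["score"],2)) for d in bot.place_of(k,f)[:4]])
print(bot.get_obs()['time'])
E
```

```text
0.0 [ 0.12474508 -0.53531718  0.24173969] [-3.11983329e+00 -3.58513440e-01  1.92305967e-05] [-0.27239646  0.25872014 -0.48521125] 0.0856110832516163
scene rail [([0.522, 0.084, 0.001], 0.84)]
scene peg [([0.537, 0.214, 0.147], 0.64), ([0.743, 0.237, -0.004], 0.25)]
scene halfway [([0.512, 0.015, 0.068], 0.67)]
scene bolt_knob [([0.44, 0.272, 0.143], 0.82)]
scene pointer []
scene bottle [([0.569, 0.346, 0.117], 0.88), ([0.703, 0.442, -0.0], 0.75), ([0.687, 0.372, -0.004], 0.7)]
scene deck [([0.556, 0.347, 0.113], 0.88)]
scene jar [([0.742, 0.24, -0.005], 0.96)]
scene bowl [([0.745, 0.029, -0.0], 0.6), ([0.745, 0.239, -0.003], 0.22)]
scene tin [([0.519, 0.087, 0.002], 0.27)]
top rail [([0.518, 0.077, 0.001], 0.62)]
top peg [([0.535, 0.211, 0.15], 0.6)]
top halfway [([0.509, 0.014, 0.066], 0.64)]
top bolt_knob [([0.438, 0.276, 0.142], 0.75)]
top pointer [([0.558, 0.354, 0.114], 0.66)]
top bottle [([0.561, 0.35, 0.114], 0.9), ([0.7, 0.444, 0.003], 0.67), ([0.684, 0.369, 0.003], 0.61)]
top deck []
top jar [([0.745, 0.24, 0.001], 0.91)]
top bowl [([0.75, 0.028, 0.0], 0.95)]
top tin [([0.75, 0.159, 0.0], 0.77)]
1.1
```

View pics/top.png

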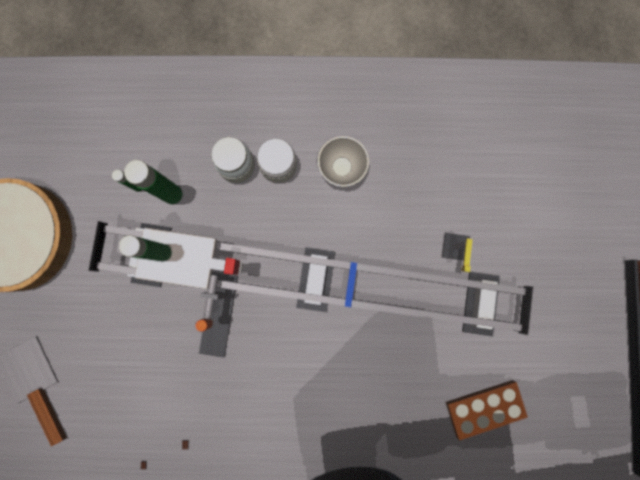

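View pics/scene.png

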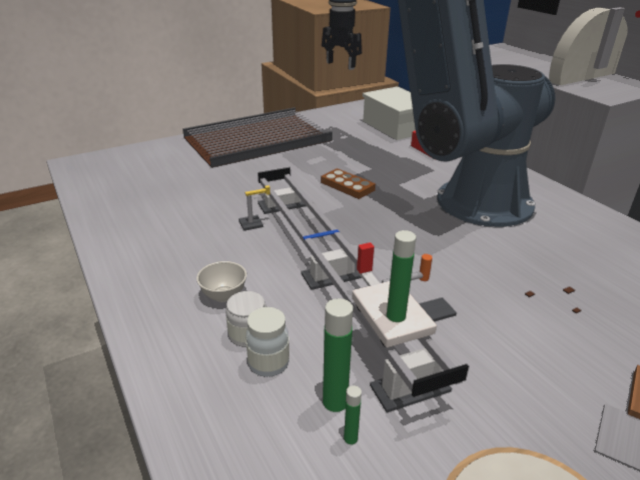

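The top view shows the orange knob at about (203,325), red peg (231,266), blue line (351,284), yellow pointer (468,254) and the rail falling to the right. The bottle on the deck is the middle-sized one. Next I'll measure these by colour and calibration.

```bash
cat > h.py <<'E'
from bench import bot
import cv2, numpy as np
def px2w(f,uv,z):
    K=np.array(f["intrinsics"]);R=np.array(f["R"]);t=np.array(f["t"]);k=f["k1"]
    d=(np.array(uv,float)-K[:2,2])/[K[0,0],K[1,1]]; s=d.copy()
    for _ in range(30): s=d/(1+k*(s@s))
    r=R.T@np.array([*s,1]); c=-R.T@t
    return c+r*(z-c[2])/r[2]
def mask(f,col):
    h=cv2.cvtColor(f["frame"],cv2.COLOR_RGB2HSV).astype(int);H,S,V=h[...,0],h[...,1],h[...,2]
    m={"red":((H<4)|(H>174))&(S>180)&(V>90),"blue":(H>105)&(H<128)&(S>150)&(V>60),"yellow":(H>22)&(H<33)&(S>150)&(V>90),"orange":(H>5)&(H<15)&(S>190)&(V>130)}[col]
    n,l,st,c=cv2.connectedComponentsWithStats(m.astype(np.uint8))
    i=1+np.argmax(st[1:,4]); return l==i,c[i],st[i]
E
python3 - <<'E'
from h import *
np.set_printoptions(precision=4,suppress=True)
for n in ("top","scene"):
    f=bot.grab_frame(n)
    for c,z in (("red",.168),("blue",.0675),("yellow",.096),("orange",.141)):
        m,ce,st=mask(f,c); print(n,c,ce,st, px2w(f,ce,z))
        if c in("blue","yellow"):
            p=np.argwhere(m)[:,::-1]; r,(w,h),a=cv2.minAreaRect(p.astype(np.float32)); 
            print("  rect",r,w,h,a,[px2w(f,q,z)[:2] for q in cv2.boxPoints((r,(w,h),a))])
    if n=="top":
        for uv,z in (((104,224),.09),((93,270),.09),((531,287),.055),((525,333),.055)): print(uv,px2w(f,uv,z))
    for k in ("peg","halfway","bolt_knob","pointer","rail"): print(k,[(np.array(d["at"]),round(d["score"],2)) for d in bot.place_of(k,f)[:2]])
    for k in ("pointer","bolt_knob"): print("rec",k,[(np.array(d["at"]),round(d["score"],2)) for d in bot.recognise(k,f)[:2]])
E
```

```text
top red [227.75 260.5 ] [227 259   2   4   4] [0.5466 0.2254 0.168 ]
top blue [350.4919 284.5135] [346 264  10  42 185] [0.5088 0.0176 0.0675]
  rect (350.5000305175781, 284.5000305175781) 4.589284896850586 41.5516357421875 7.125016689300537 [array([0.4718, 0.0264]), array([0.5472, 0.0171]), array([0.5462, 0.0087]), array([0.4708, 0.0181])]
top yellow [467.0741 255.    ] [464 239   7  32 135] [ 0.5628 -0.1902  0.096 ]
  rect (467.0379638671875, 254.54481506347656) 4.484456539154053 31.142057418823242 4.763641834259033 [array([ 0.5361, -0.1832]), array([ 0.592 , -0.1891]), array([ 0.5914, -0.1973]), array([ 0.5355, -0.1913])]Traceback (most recent call last):
  File "<stdin>", line 6, in <module>
  File "h.py", line 13, in mask
    i=1+np.argmax(st[1:,4]); return l==i,c[i],st[i]
        ~~~~~~~~~^^^^^^^^^^
    return _wrapfunc(a, 'argmax', axis=axis, out=out, **kwds)
    return bound(*args, **kwds)
ValueError: attempt to get argmax of an empty sequence
```

play_rows([
  [0,0,0],
  [0,0,0],
  [0,0,0],
  [0,0,0],
  [0,0,0],
], turn=[0.18,0.18,0,0,0], jaw=[1,1,1,1,1], force=20)

```text
time: 1.78
tool_pos: [0.1248, -0.5356, 0.2423]
ee_rot: [-3.135, 0.202, 0.0]
force: [-0.1, 0.3, -0.4]
grip_width: 0.0001
grip_force: 0.0
```

```bash
sed -i 's/(S>180)&(V>90)/(S>150)\&(V>60)/; s/(H>5)&(H<15)&(S>190)&(V>130)/(H>4)\&(H<15)\&(S>200)\&(V>110)/' h.py
python3 - <<'E'
from h import *
np.set_printoptions(precision=4,suppress=True)
for n in ("top","scene"):
    f=bot.grab_frame(n); h=cv2.cvtColor(f["frame"],cv2.COLOR_RGB2HSV)
    if n=="top": print("knob hsv",h[325,203],h[323,201],"peg",h[266,231],h[266,228],h[266,235])
    for c,z in (("red",.168),("blue",.0675),("yellow",.096),("orange",.141)):
        try: m,ce,st=mask(f,c)
        except ValueError: print(n,c,"none"); continue
        print(n,c,ce,st, px2w(f,ce,z))
    if n=="top":
        for uv,z in (((104,224),.09),((93,270),.09),((531,287),.055),((525,333),.055)): print(uv,px2w(f,uv,z))
    for k in ("peg","halfway","bolt_knob","pointer","rail"): print(k,[(np.array(d["at"]),round(d["score"],2)) for d in bot.place_of(k,f)[:2]])
E
```

```text
knob hsv [ 12 177 194] [ 11 178 193] peg [  1 176 191] [  0 175 194] [179 143  73]
top red [229.6643 265.8286] [225 258  11  16 140] [0.5379 0.2221 0.168 ]
top blue [350.4757 284.3892] [346 264  10  42 185] [0.509  0.0176 0.0675]
top yellow [467.0677 254.9624] [464 239   7  32 133] [ 0.5629 -0.1902  0.096 ]
top orange none
(104, 224) [0.6143 0.4675 0.09  ]
(93, 270) [0.5306 0.4834 0.09  ]
(531, 287) [ 0.5057 -0.3242  0.055 ]
(525, 333) [ 0.4201 -0.3101  0.055 ]
peg [(array([0.5341, 0.2133, 0.1487]), 0.55), (array([0.7433, 0.2402, 0.0012]), 0.34)]
halfway [(array([0.5071, 0.0141, 0.0638]), 0.89), (array([0.7502, 0.1581, 0.0044]), 0.41)]
bolt_knob [(array([0.4403, 0.276 , 0.143 ]), 0.78)]
pointer []
rail [(array([ 0.5185,  0.0775, -0.0002]), 0.67)]
scene red [365.0496 257.235 ] [358 243  16  30 383] [0.5591 0.2496 0.168 ]
scene blue [320.5195 234.039 ] [304 230  33   9  77] [0.5089 0.014  0.0675]
scene yellow [259.1912 190.9265] [246 186  23   9  68] [ 0.5638 -0.1826  0.096 ]
scene orange none
peg []
halfway [(array([0.508 , 0.0164, 0.0678]), 0.83)]
bolt_knob [(array([ 0.7435,  0.2392, -0.0034]), 0.68), (array([0.4386, 0.2705, 0.141 ]), 0.65)]
pointer []
rail [(array([0.5249, 0.0851, 0.0054]), 0.9)]
```

play_rows([
  [14.7,-52.8,0],
  [14.7,-52.8,0],
  [14.7,-52.8,0],
  [14.7,-52.8,0],
  [14.7,-52.8,0],
  [14.7,-52.8,0],
  [14.7,-52.8,0],
  [14.7,-52.8,0],
  [14.7,-52.8,0],
  [14.7,-52.8,0],
  [14.7,-52.8,0],
  [14.7,-52.8,0],
  [14.7,-52.8,0],
  [14.7,-52.8,0],
  [14.7,-52.8,0],
  [14.7,-52.8,0],
  [0,0,20],
  [0,0,0],
], turn=[0,0,0,0,0,0,0,0,0,0,0,0,0,0,0,0,0,0], jaw=[1,1,1,1,1,1,1,1,1,1,1,1,1,1,1,1,1,1])

```text
time: 4.62
tool_pos: [0.4677, 0.2711, 0.221]
ee_rot: [3.133, -0.205, -0.004]
force: [-0.2, 0.0, 0.0]
grip_width: -0.0001
grip_force: 0.0
```

Run:
```python
from h import *
from scipy.spatial.transform import Rotation as Ro
o=bot.get_obs(); print(o['time'],o['tool_pos'],o['ee_rot'])
f=bot.grab_frame("wrist"); cv2.imwrite("pics/w1.png",f["frame"][:,:,::-1])
print([(d["at"],d["score"]) for d in bot.place_of("bolt_knob",f)[:2]],[(d["at"],d["score"]) for d in bot.place_of("peg",f)[:2]])
# pixel of knob & tool axis point at z=.141
T=np.array(f["T_tool_cam"]); W=np.eye(4); W[:3,:3]=Ro.from_rotvec(o['ee_rot']).as_matrix(); W[:3,3]=o['tool_pos']
C=np.linalg.inv(W@T); K=np.array(f["intrinsics"])
def pr(X):
    c=C@np.array([*X,1]); s=c[:2]/c[2]; s=s*(1+f["k1"]*(s@s)); return K[:2,:2]@s+K[:2,2]
for X in ((.4395,.2745,.141),(*o['tool_pos'][:2],.124),(.535,.215,.148)): print(X,pr(X))
```

```text
4.625 [0.46771117 0.27109041 0.22102452] [ 3.13340709 -0.2046634  -0.00409234]
[] [([0.5402, 0.2187, 0.1501], 0.89)]
(0.4395, 0.2745, 0.141) [312.56524442 306.98753825]
(np.float64(0.46771117292135067), np.float64(0.2710904093179746), 0.124) [311.97092468 248.35933925]
(0.535, 0.215, 0.148) [411.12323906 111.35599219]
```

View pics/w1.png

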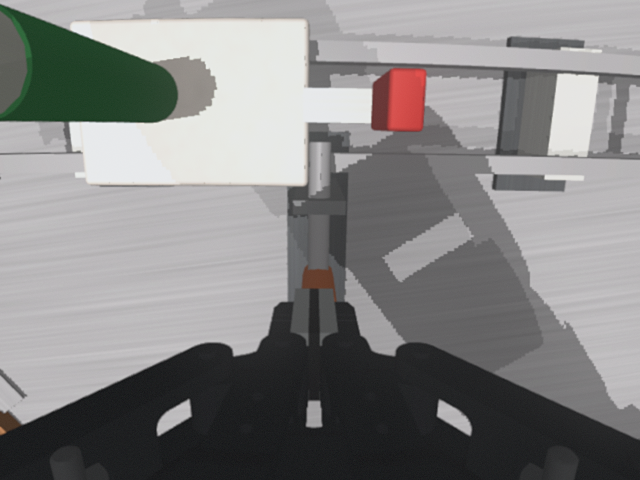

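The wrist view shows the shut fingertips at about (314,290) and the rail-side face of the orange knob just beyond them at rows 269-290. The peg is at (400,100). I'll check this against the projection.

Run:
```python
from h import *
from scipy.spatial.transform import Rotation as Ro
o=bot.get_obs()
f=bot.grab_frame("wrist")
T=np.array(f["T_tool_cam"]); W=np.eye(4); W[:3,:3]=Ro.from_rotvec(o['ee_rot']).as_matrix(); W[:3,3]=o['tool_pos']
C=np.linalg.inv(W@T); K=np.array(f["intrinsics"])
def pr(X):
    c=C@np.array([*X,1]); s=c[:2]/c[2]; s=s*(1+f["k1"]*(s@s)); return (K[:2,:2]@s+K[:2,2]).round(1)
k=np.array([.4395,.2745]); e=np.array([.991,-.132])
for d in (10,45):
  for z in (.141,.117,.091): print(d,z,pr((*(k+e*d/1e3),z)))
print(pr((*o['tool_pos'][:2],o['tool_pos'][2]-.011)))
u=np.array([-.132,-.991]); P=np.array([.5175,.081])-.135*u
for a in(-13,13):
  for z in (.168,.148): print("pegfront",pr((*(P+e*a/1e3),z)))
h=cv2.cvtColor(f["frame"],cv2.COLOR_RGB2HSV)
for r in range(262,296,4): print(r,h[r,318])
```

```text
10 0.141 [312.7 290.7]
10 0.117 [312.8 275.8]
10 0.091 [312.8 262.4]
45 0.141 [312.6 228.2]
45 0.117 [312.7 218.6]
45 0.091 [312.8 210.2]
[311.6 313.4]
pegfront [418.8 142.5]
pegfront [408.8 141.1]
pegfront [422.1  80.2]
pegfront [411.5  84.8]
262 [165   5 103]
266 [150   3 102]
270 [  8 107 100]
274 [  9 144  99]
278 [  9 143 100]
282 [  9 141 101]
286 [  9 140 102]
290 [90  9 59]
294 [120   5  54]
```

play_rows([
  [3,2,20],
  [0,0,25],
  [0,0,25],
  [0,0,18],
  [0,0,0],
  [0,0,0],
], turn=[0,0,0,0,0,0], jaw=[1,1,1,1,1,1])

```text
time: 5.58
tool_pos: [0.4717, 0.2688, 0.1354]
ee_rot: [-3.134, 0.206, -0.002]
force: [-0.8, 0.2, -0.2]
grip_width: -0.0003
grip_force: 0.0
```

Run:
```python
from h import *
o=bot.get_obs(); print(o['time'],o['tool_pos'],o['force'])
f=bot.grab_frame("scene"); im=f["frame"][180:360,300:540,::-1]; cv2.imwrite("pics/s2.png",cv2.resize(im,None,fx=3,fy=3))
```

```text
5.575 [0.47171918 0.26877817 0.13544702] [-0.78130187  0.15630394 -0.20659978]
```

View pics/s2.png

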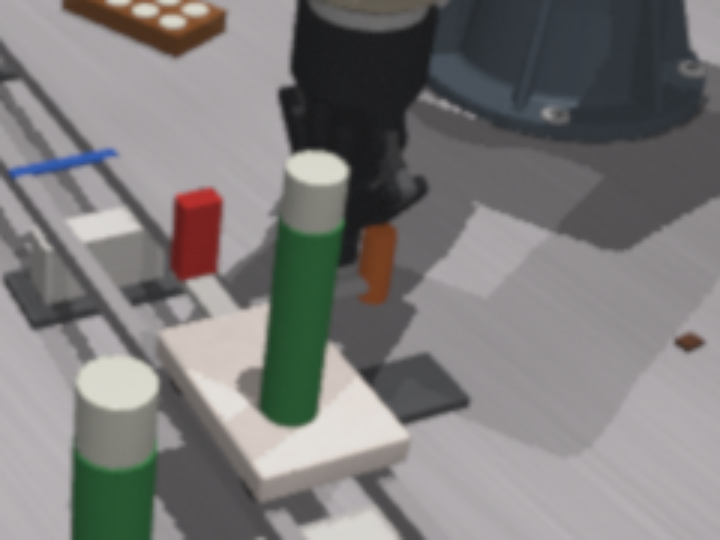

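The fingers stand on the rail side of the knob (crop at (375,260)) and clear of the deck. First I'll make a partial pull that stays below the release point.

play_rows([
  [-6,0,0],
  [-6,0,0],
  [-4,0,0],
  [0,0,0],
], turn=[0,0,0,0], jaw=[1,1,1,1])

```text
time: 6.12
tool_pos: [0.455, 0.2709, 0.1344]
ee_rot: [3.135, -0.205, -0.0]
force: [0.0, -0.9, -0.1]
grip_width: -0.0004
grip_force: 0.0
```

Run:
```python
from h import *
o=bot.get_obs(); print(o['time'],o['tool_pos'],o['force'])
for n in ("top","scene"):
    f=bot.grab_frame(n)
    print([(d["at"],d["score"]) for d in bot.place_of("bolt_knob",f)[:2]])
    h=cv2.cvtColor(f["frame"],cv2.COLOR_RGB2HSV).astype(int)
    m=(h[...,0]>6)&(h[...,0]<15)&(h[...,1]>165)&(h[...,2]>60)
    nn,l,st,c=cv2.connectedComponentsWithStats(m.astype(np.uint8))
    for i in range(1,nn):
        if st[i,4]>15: print(n,st[i],c[i],px2w(f,c[i],.141 if n=="top" else .12))
```

```text
6.125 [0.45495411 0.2709448  0.13438476] [ 0.02034486 -0.89276436 -0.06707089]
[]
[([0.4333, 0.2732, 0.1422], 0.55)]
scene [424 255  10  25 154] [429.16883117 267.2012987 ] [0.43421176 0.27665502 0.12      ]
```

play_rows([
  [-12,0,0],
  [-12,0,0],
  [-11,0,0],
  [0,0,0],
], turn=[0,0,0,0], jaw=[1,1,1,1])

```text
time: 6.82
tool_pos: [0.4195, 0.2755, 0.1343]
ee_rot: [3.134, -0.205, -0.001]
force: [-0.4, -0.9, 0.0]
grip_width: 0.0001
grip_force: 0.0
```

play_rows([
  [2,50,-6],
  [0,58,0],
  [0,57,0],
], turn=[0,0,0], jaw=[1,1,1])

```text
time: 7.2
tool_pos: [0.4005, 0.1101, 0.1404]
ee_rot: [3.135, -0.205, -0.0]
force: [0.9, -0.6, 0.0]
grip_width: -0.0
grip_force: 0.0
```

```bash
cat > look.py <<'E'
from h import *
import sys
u=np.array([-.132,-.991]); e=np.array([.991,-.132]); O=np.array([.5175,.081])
o=bot.get_obs(); p=np.array(o['tool_pos']); print(o['time'],p,o['force'],"TCP rail x,s",(p[:2]-O)@e,.135+(p[:2]-O)@u)
for n in sys.argv[1:]:
    t=bot.get_obs()['time']; f=bot.grab_frame(n); cv2.imwrite(f"pics/{n}_{t:.2f}.png",f["frame"][:,:,::-1])
    for d in bot.place_of("peg",f)[:1]: q=np.array(d["at"]); print(n,t,"net s",.135+(q[:2]-O)@u,(q[:2]-O)@e,q[2],d["score"])
    if n=="top":
        try:
            m,c,st=mask(f,"red"); z=.162; q=px2w(f,c,z); print(n,t,"col s",.135+(q[:2]-O)@u,(q[:2]-O)@e,st)
        except ValueError: print("no red")
    for d in bot.place_of("bolt_knob",f)[:1]: print("knob",d["at"],d["score"])
E
python3 look.py top scene
```

```text
7.2 [0.40051631 0.11006957 0.14037155] [ 0.89413458 -0.62917629  0.01043662] TCP rail x,s -0.11976802002594704 0.12163390631338382
top 7.2 net s 0.0643689 -0.0035581999999999728 0.1474 0.63
top 7.2 col s 0.056742036833119194 0.001379417435885927 [264 265  11  14 121]
knob [0.3965, 0.2805, 0.1443] 0.75
scene 7.35 net s 0.0955724 0.002211800000000072 0.1426 0.56
knob [0.3979, 0.278, 0.142] 0.71
```

play_rows([
  [25,48,2],
  [30,46,2],
  [34,40,2],
  [35,34,2],
], turn=[0,0,0,0], jaw=[1,1,1,1])

```text
time: 8.0
tool_pos: [0.5033, -0.0717, 0.1321]
ee_rot: [-3.135, 0.204, -0.0]
force: [0.3, -0.7, -0.2]
grip_width: -0.0001
grip_force: 0.0
```

Run:
```python
from h import *
u=np.array([-.132,-.991]); e=np.array([.991,-.132]); O=np.array([.5175,.081])
o=bot.get_obs(); p=np.array(o['tool_pos']); print(o['time'],p,"TCP x,s",(p[:2]-O)@e,.135+(p[:2]-O)@u)
f=bot.grab_frame("top"); cv2.imwrite("pics/t3.png",f["frame"][120:420,200:600,::-1])
try:
    m,c,st=mask(f,"red"); q=px2w(f,c,.158); print("s",.0075+.135+(q[:2]-O)@u,(q[:2]-O)@e,st,c)
except ValueError: print("no red")
print(bot.get_obs()['time'])
```

```text
8.0 [ 0.5032527  -0.07173112  0.13212028] TCP x,s 0.0060414375318213675 0.2882371794425824
s 0.23078373605047275 0.00036809493257579595 [364 280  11  14 135] [369.18518519 286.4       ]
8.05
```

play_rows([
  [0,12,0],
  [0,24,1],
  [0,25,1],
  [0,23,1],
  [0,18,1],
  [0,13,1],
  [0,8,0],
  [0,5,0],
  [0,2,0],
  [0,0,0],
  [0,0,0],
  [0,0,0],
], turn=[0,0,0,0,0,0,0,0,0,0,0,0], jaw=[1,1,1,1,1,1,1,1,1,1,1,1])

```text
time: 9.55
tool_pos: [0.485, -0.1999, 0.1273]
ee_rot: [-3.135, 0.206, -0.0]
force: [0.1, -0.5, 0.0]
grip_width: 0.0002
grip_force: 0.1
```

Run:
```python
from h import *
u=np.array([-.132,-.991]); e=np.array([.991,-.132]); O=np.array([.5175,.081])
o=bot.get_obs(); p=np.array(o['tool_pos']); print(o['time'],p,o['force'],"TCP x,s",(p[:2]-O)@e,.135+(p[:2]-O)@u)
f=bot.grab_frame("top"); cv2.imwrite("pics/t4.png",cv2.resize(f["frame"][180:400,300:560,::-1],None,fx=3,fy=2.7))
for c,z in (("red",.153),("yellow",.096)):
  try:
    m,ce,st=mask(f,c); q=px2w(f,ce,z); print(c,.135+(q[:2]-O)@u+(.0075 if c=="red" else 0),(q[:2]-O)@e,st,ce)
  except ValueError: print("no",c)
g=bot.grab_frame("scene"); cv2.imwrite("pics/s4.png",cv2.resize(g["frame"][100:340,200:500,::-1],None,fx=2.5,fy=2.5))
for n,ff in (("top",f),("scene",g)):
  for k in ("peg","pointer","bottle","deck"): print(n,k,[(np.round(d["at"],3),round(.135+(np.array(d["at"])[:2]-O)@u,4),round(d["score"],2)) for d in bot.place_of(k,ff)[:1]])
```

```text
9.55 [ 0.48501271 -0.19991654  0.12732115] [ 0.05511452 -0.51436097  0.03143077] TCP x,s 0.004886082576558911 0.41767661672971623
red 0.40007453438450175 -0.010655440710806763 [465 306   8   3  14] [468.71428571 307.        ]
yellow 0.3984538991521047 0.08169184307118209 [465 239   6  31  79] [467.49367089 254.51898734]
top peg []
top pointer []
top bottle [(array([0.685, 0.37 , 0.   ]), np.float64(-0.1732), 0.9)]
top deck [(array([ 0.499, -0.048,  0.098]), np.float64(0.2651), 0.73)]
scene peg [(array([ 0.484, -0.186,  0.125]), np.float64(0.4041), 0.82)]
scene pointer [(array([ 0.51 , -0.056,  0.094]), np.float64(0.2712), 0.59)]
scene bottle [(array([ 0.508, -0.056,  0.093]), np.float64(0.272), 0.93)]
scene deck [(array([ 0.501, -0.052,  0.093]), np.float64(0.2691), 0.88)]
```

View pics/s4.png

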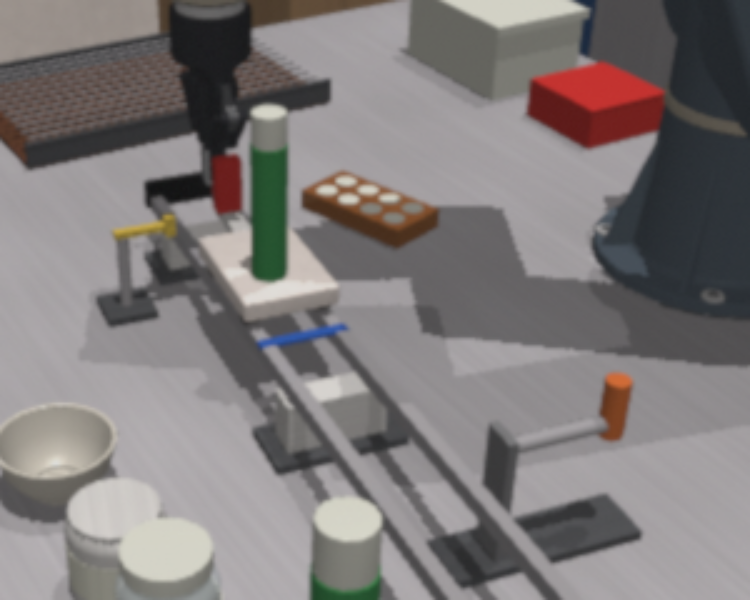

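View pics/t4.png

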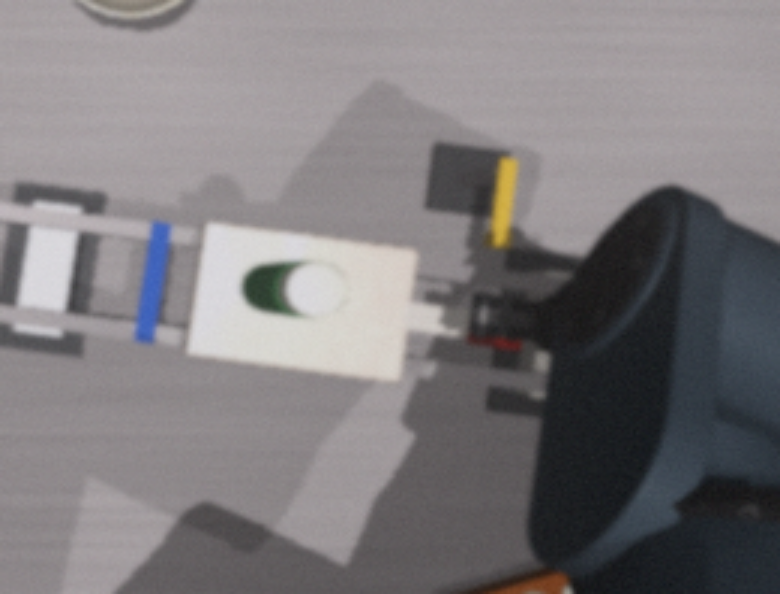

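The bottle stands upright on the deck. The peg's front is against the fingers, at travel of about 0.402 against the pointer's 0.40. The bolt knob stays drawn. I'll hold for two seconds.

play_rows([
  [0,0,0],
  [0,0,0],
  [0,0,0],
  [0,0,0],
  [0,0,0],
  [0,0,0],
  [0,0,0],
  [0,0,0],
  [0,0,0],
  [0,0,0],
  [0,0,0],
  [0,0,0],
  [0,0,0],
  [0,0,0],
  [0,0,0],
  [0,0,0],
  [0,0,0],
], turn=[0,0,0,0,0,0,0,0,0,0,0,0,0,0,0,0,0], jaw=[1,1,1,1,1,1,1,1,1,1,1,1,1,1,1,1,1])

```text
time: 12.18
tool_pos: [0.485, -0.2001, 0.1273]
ee_rot: [3.135, -0.206, 0.0]
force: [0.8, 1.1, 0.7]
grip_width: 0.0
grip_force: 0.2
```

```bash
python3 -c "
from bench import bot
f=bot.grab_frame('scene'); print([d['at'] for d in bot.place_of('peg',f)[:1]]); print(bot.job_done())"
```

```text
[[0.4816, -0.1886, 0.1265]]
the job is handed in; nothing more can be done
None
```

I drew the bolt, caught the rolling trolley by its red peg after the halfway line and handed the job in with the fingers holding it at the pointer (travel about 0.40 m) and the bottle upright; no verdict came back, and finger contact was judged from the images, not a force reading.

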